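# Archive the full recording cartridge and load a blank one

## Robot

A 6-joint arm with a two-finger parallel gripper is mounted at the origin on the work surface. World frame = base frame: x ahead of the robot, y to its left, z up, the work surface at z = 0. Lengths are in m, angles in rad, forces in N, time in s.
With the tool pointing down it reaches from about 0.3 to 0.75 m from the base axis. Payload 8.5 kg.
Tool frame: the origin (TCP) lies at the very end of the fingers, on their centre line; the grasp point (between the pads) lies 19 mm behind it; z points along the fingers, y is the direction in which the jaws open and shut (so a half turn about z gives the same grasp; the last joint's range is limited). The gripper opens to 85 mm and grips with 20 to 120 N. Pads are 22 mm wide; open, the fingers measure 114 mm over their backs; the gripper's body (76 mm by 85 mm) begins 54 mm behind the grasp point. The pads swing forward as they close: fully open they stand 13 mm farther back than shut.
Start: joints at [-1.464, 0.381, 1.297, -0, 1.464, -0.215], TCP at [0.174, -0.522, 0.231] pointing down, gripper open.
Joint ranges: [-3.11, 3.11], [-0.89, 2.33], [0.22, 2.48], [-1.42, 4.56], [0.17, 2.85], [-2.88, 2.88]. Speed limits (rad/s): [2.39, 2.39, 3.14, 3.14, 3.14, 3.14].

## Interface

Orientations are given as a unit quaternion [x, y, z, w].
In Python, from station import * gives the robot as it stands.
- The arm moves only by the tool carry_out, never from a script. Its argument "deltas" is a list of rows, each an object of numbers: "tx", "ty", "tz": the shift along the tool's x, y, z in m; "yaw": the turn about the tool's z in rad. A call has 1 to 5 rows; each row is the pose to reach, as a shift and turn from the pose measured when the call began, along the tool's axes at that moment; what a row does not reach only later rows make up. A row lasts 1/8 s, in which the tool goes at most 62.5 mm and 10.7 degrees, less where a joint would pass 70% of its speed; a pose out of reach is approached as far as the arm can. A call with a gripper value outside its range is refused whole. "grip" is the opening in per cent of the stroke, from 0 (shut) to 100 (fully open), set as the call begins (left out, the last holds). The fingers move at their own pace and stop on an object; the grip force is fixed at half the most. Time passes only in rows, so rows that repeat a pose let the fingers close. It gives the time, the measured TCP pose, the force and the opening at its end, in the units of the state.
- get_obs(): the state, without advancing time (a new reading comes with each control period).
- camera(name): name is "side" or "top"; returns (picture, depth): 400x640x3 uint8, red, green, blue; 400x640 float32, m along the optical axis (not along the pixel's ray), 0 where there is no reading.
- camera_params(name): a dict with "vertical_fov" (degrees; the focal length in pixels is half the picture's height over the tangent of half this angle, whatever the lens; pixels are square), "cx", "cy" (the principal point, pixels), "view" (4x4, takes a point from world to camera coordinates). Camera axes: x right, y down, z forward; pixel columns grow to the right and rows downward; lengths in m; the calibration is good to about 2 mm. A picture is of the moment at which its call begins. camera_params takes no time and is no camera call.
- finish_job(): hands the job in, once; it reports no verdict.
The state is a dict: "time": time; "qpos": joint angles; "dq": joint speeds; "joint_torque": joint torques, N m; "position": TCP position; "orientation": TCP orientation; "contact_force": force on the tool from outside, world axes, zero at the start; "torque": the same for the moment, N m; "finger_gap": opening from 0.0 (shut) to 1.0 (fully open).
Only numpy, scipy, OpenCV 4.12 (cv2) and the standard library are available. Lean on these libraries where they do the work, as an engineer would, in place of code of your own. Each camera call takes 0.05 s, during which the arm holds its last target. There are 200 camera calls.

## Task

Change the cartridge in the studio recorder: lift the full orange cartridge out of the recorder's well, post it lengthwise through the red sprung flap of the plywood archive box so that it drops right inside and the flap closes behind it, and then lay the blank blue cartridge fully down in the recorder's well. Leave the mug, the headphones and the clock where they are.

Things in the scene. Friction and masses are not known exactly. Their poses are not given: they have to be found in the camera images.
- full_cart: Full recording cartridge: orange hard-plastic block with white label, 140 mm long (its x) x 60 mm wide (its y) x 30 mm thick (its z), about 0.2 kg; same at both ends. Origin at the centre of its underside. It starts lying in the recorder's well, its long axis along the recorder's x.
- blank_cart: Blank recording cartridge: same block in blue, 140 x 60 x 30 mm (x, y, z), about 0.2 kg. Origin at the centre of its underside. It starts lying flat on the desk to the robot's right; x along its length.
- recorder: Recorder, fixed: flat silver unit with a black top, 240 mm (its x) x 180 mm (its y) x 50 mm high. Origin at the centre of its underside. A rectangular well for one cartridge lies in the middle of its top; a cartridge in it stands 22 mm proud.
- well (a point): Centre of the well's floor, 42 mm above the recorder's underside. Well 146 mm (recorder's x) x 66 mm (y), 8 mm deep. End walls at x = +-73 mm; side walls only along the middle 50 mm (|x| under 25 mm). From |x| 25 to 73 mm both sides are cut down to the floor level, out to the recorder's edge, as channels for fingers.
- riser: Archive box, fixed: hollow plywood box 240 x 240 mm, 280 mm high. Origin at the centre of its underside; front face at x = -120 mm, towards the middle of the desk; things are posted in its +x direction. On top a silver amplifier, 55 mm high, overhangs the front by 25 mm (underside 280 mm up): close to the front a tool must lean back from the box, about 40 degrees.
- slot (a point): Middle of the sill's outer edge, on the box's front face, 150 mm up. The opening above it is 90 mm wide and 65 mm high in a front panel 6 mm thick. The box is empty behind it (floor 142 mm lower): a level cartridge pushed in till its middle is 10 mm past the front face, then let go, tips nose down over the sill and drops in, or stays leaning there until its raised end is pushed on in.
- flap (a joint): Red sprung flap that closes the opening; hinged along the opening's top edge, 84 mm wide and 63 mm tall, swings inwards only. 0 = shut (hanging), grows to 1.5 rad as it is pushed in; a weak spring (about 0.02 N m per rad, about 0.005 N m when shut) shuts it.
- flap_edge (a point): Middle of the flap's lower, free edge; when shut it lies 1 mm above the sill, 117.5 mm in front of the box's middle.
- mug: Bystander: white mug, 80 mm wide, 90 mm high, on the desk to the robot's right. Origin under its middle.
- headphones: Bystander: black headphones with green discs, lying beyond the recorder, 76 mm high, about 160 x 190 mm. Origin on the desk between the ear cups.
- clock: Bystander: small black desk clock 50 x 100 x 60 mm beyond the recorder. Origin under its middle.
There are look-alikes about, which are no part of the job. Of the things like the full_cart, leave any that is green; of the rest the smaller one is meant. There is more than one size of the blank_cart; the job needs the smaller.

How it is judged:
By the outcome, as a careful person would: the job done as asked, in the order asked, and still so for the second after the job is handed in, with the robot touching nothing.
It also fails if it takes over 58 s, if anything falls off the work surface, if the arm or the gripper's body presses on something with over 40 N, if the wrist force passes 120 N, or if a joint passes its speed limit or range.

## Working session

There is one attempt and no reset: what is moved stays moved. The work goes in short steps, Python scripts to look and compute and a tool call to move; the robot and the scene stay as the last step left them, time stands still between calls to the robot, and variables do not carry over. Pictures are saved under pics/ and viewed, about 8 in all and at most 12, crops included, and the job is handed in when it is done.

Besides the shell and the picture viewer there is one more tool, called after "Call:" by a JSON object that holds its "api" and its "payload", one argument or row to a line. carry_out: Moves the arm, as the interface text tells. Its arguments: {"type":"object","properties":{"deltas":{"type":"array","items":{"type":"object","properties":{"tx":{"type":"number"},"ty":{"type":"number"},"tz":{"type":"number"},"yaw":{"type":"number"}}}},"grip":{"type":"number"}},"required":["deltas"]}

```bash
mkdir -p pics; ls
cat > h.py <<'E'
import numpy as np, cv2
from station import *
from scipy.spatial.transform import Rotation as R
def K(n):
    p=camera_params(n); f=200/np.tan(np.radians(p["vertical_fov"])/2); return f,p["cx"],p["cy"],np.array(p["view"])
def cloud(n,d):
    f,cx,cy,V=K(n); v,u=np.mgrid[:d.shape[0],:d.shape[1]]
    P=np.stack([(u-cx)/f*d,(v-cy)/f*d,d],-1); W=(P-V[:3,3])@V[:3,:3]; W[d==0]=np.nan; return W
def snap(n,fn=None):
    c,d=camera(n)
    if fn: cv2.imwrite(fn,c[...,::-1]); np.savez(fn+'.npz',c=c,d=d)
    return c,d,cloud(n,d)
E
python3 - <<'E'
from h import *
for n in("top","side"):
    snap(n,f"pics/{n}0.png"); print(n,K(n), camera_params(n).keys())
print(get_obs())
a=cv2.imread("pics/top0.png");b=cv2.imread("pics/side0.png")
E
```

```text
pics
top (np.float64(450.5182929047416), 313.17821465577356, 205.58211964592755, array([[-0.02253581, -0.99962781,  0.01537484, -0.06981336],
       [-0.9886816 ,  0.0200021 , -0.14868966,  0.52375828],
       [ 0.14832679, -0.01855166, -0.98876438,  1.47580371],
       [ 0.        ,  0.        ,  0.        ,  1.        ]])) dict_keys(['vertical_fov', 'cx', 'cy', 'view'])
side (np.float64(513.6998402895108), 319.57257522923936, 194.73900249553583, array([[-0.10858776, -0.99398984, -0.01388884,  0.00425374],
       [-0.83272145,  0.09858312, -0.54484526,  0.49783576],
       [ 0.54293986, -0.047598  , -0.83842158,  1.51826727],
       [ 0.        ,  0.        ,  0.        ,  1.        ]])) dict_keys(['vertical_fov', 'cx', 'cy', 'view'])
{'time': 0.1, 'qpos': array([-1.46430493e+00,  3.81154430e-01,  1.29815759e+00,  2.77340206e-07,
        1.46360868e+00, -2.15297572e-01]), 'dq': array([-0.0011003 , -0.0013408 , -0.00368411, -0.00018651,  0.00057607,
        0.00050403]), 'joint_torque': array([ 3.58296085e-03, -4.49218941e+01, -2.31656742e+01, -2.16641761e-04,
        3.62028542e-03, -4.25566355e-06]), 'position': array([ 0.17391618, -0.52150513,  0.2307689 ]), 'orientation': array([ 9.87084165e-01,  1.60201153e-01,  3.62448933e-05, -6.63035827e-04]), 'contact_force': array([-0.35474202, -0.50589018, -0.41530102]), 'torque': array([ 0.01701826, -0.04418811,  0.03027149]), 'finger_gap': 1.0047291673213508}
```

View pics/top0.png

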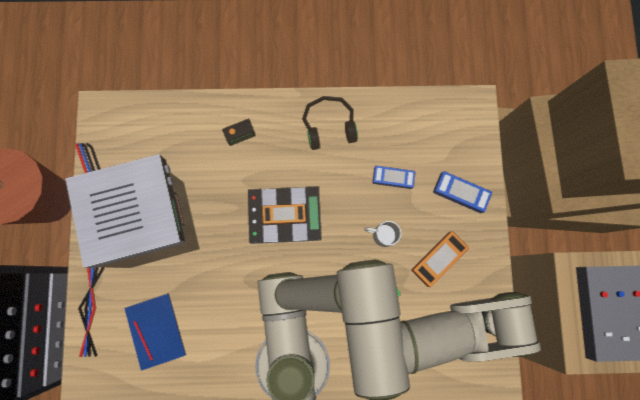

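View pics/side0.png

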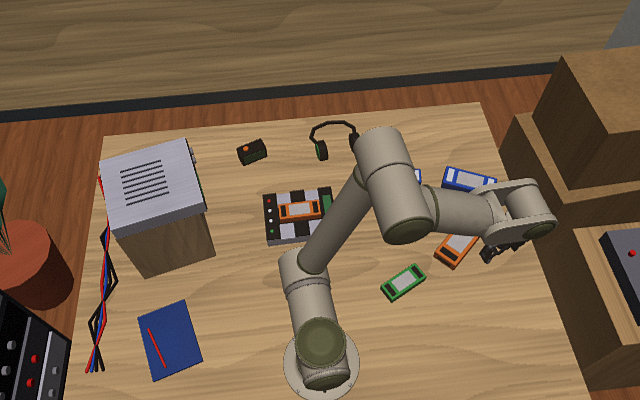

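```bash
cat > m.py <<'E'
from h import *
D=np.load("pics/top0.png.npz"); c,d=D['c'],D['d']; W=cloud("top",d)
Ds=np.load("pics/side0.png.npz"); cs,ds=Ds['c'],Ds['d']; Ws=cloud("side",ds)
def rect(pts,name):
    p=pts[np.isfinite(pts).all(1)]; r=cv2.minAreaRect((p[:,:2]*1000).astype(np.float32))
    print(name,"c",np.round(r[0],1),"size",np.round(r[1],1),"ang",round(r[2],2),"z",np.round(np.percentile(p[:,2],[2,50,98])*1000,1),len(p))
    return r
def blobs(W,c,lo,hi,name,amin=60):
    m=cv2.inRange(cv2.cvtColor(c,cv2.COLOR_RGB2HSV),lo,hi); m[~((W[...,0]>.1)&(W[...,0]<1)&(abs(W[...,1])<.75))]=0
    n,L,s,_=cv2.connectedComponentsWithStats(cv2.morphologyEx(m,cv2.MORPH_CLOSE,np.ones((9,9))))
    for i in range(1,n):
        if s[i,4]>amin: rect(W[(L==i)&(m>0)],f"{name}{s[i,:4]}")
for n,w,i in(("top",W,c),("side",Ws,cs)):
    blobs(w,i,(5,150,120),(18,255,255),n+" orange"); blobs(w,i,(105,140,70),(122,255,255),n+" blue"); blobs(w,i,(45,80,50),(80,255,255),n+" green")
    X=w[...,0];Y=w[...,1];Z=w[...,2]
    m=(abs(Z-.335)<.012)&(Y>.2)&(X>.15)&(X<.85)&(Y<.8); r=rect(w[m],n+" amp"); print(np.round(cv2.boxPoints(r)))
    m=(Z>.04)&(Z<.056)&(X>.3)&(X<.75)&(Y>-.1)&(Y<.25); rect(w[m],n+" recorder top")
for n,w in(("top",W),("side",Ws)):
    m=(w[...,2]>.03)&(w[...,2]<.27)&(w[...,1]>.2)&(w[...,0]<.8)&(w[...,0]>.2); m&=w[...,1]<.75
    if m.sum()>20: rect(w[m],n+" boxside")
E
python3 m.py
```

```text
top orange[262 205  44  19] c [493.6  17.9] size [ 59.  141.6] ang 1.97 z [64.1 71.1 77.5] 211
top orange[413 232  55  55] c [ 337.1 -501.1] size [ 79.6 188.5] ang 42.28 z [31.9 39.9 46.7] 577
top blue[374 167  39  20] c [ 618.4 -359.1] size [133.6  53. ] ang 82.0 z [22.4 29.  36.5] 86
top blue[436 172  55  39] c [ 561.5 -592.7] size [179.8  75.9] ang 64.73 z [31.3 38.9 45.2] 318
top blue[ 87 295   4  28] c [199.3 665.5] size [12.3 86.4] ang 85.09 z [ 4.2  9.1 16. ] 58
top blue[126 295  54  44] c [149.5 456.6] size [143.6 148.5] ang 16.08 z [ 3.8 10.9 17.8] 1598
top green[310 197   8  32] c [497.4 -81.3] size [ 23.4 104.5] ang 88.83 z [43.5 50.  56.1] 193
top amp c [479.2 436.1] size [251.  265.6] ang 14.02 z [328.6 334.  338.9] 9099
[[325. 535.]
 [390. 277.]
 [633. 338.]
 [569. 595.]]
top recorder top c [577.   51.3] size [347.6 301.6] ang 0.39 z [40.4 48.1 54.9] 2633
side orange[278 200  43  20] c [495.9  19. ] size [ 62.4 138.3] ang 0.91 z [65.  74.1 80.9] 254
side orange[435 234  43  32] c [ 320.9 -480.9] size [ 80.8 139.7] ang 42.42 z [34.4 41.8 48.1] 332
side blue[443 166  54  
[... 233 characters left out ...]
17.02 z [ 6.1 13.1 20.5] 1860
side blue[ 96 302   7  39] c [201.3 665.7] size [ 11.1 120.1] ang 88.46 z [ 4.2 12.  18.1] 85
side green[322 195  10  18] c [520.  -78.8] size [67.7 27.5] ang 1.59 z [46.2 52.  61. ] 111
side green[381 263  45  40] c [ 217.8 -286.9] size [ 62.3 141.1] ang 27.7 z [20.9 30.7 38.4] 401
side amp c [478.8 436.8] size [260.7 266.5] ang 14.46 z [328.3 336.6 341.9] 6738
[[319. 533.]
 [386. 275.]
 [638. 340.]
 [572. 598.]]
side recorder top c [575.3  55. ] size [349.6 309.3] ang 0.05 z [40.6 49.5 55.6] 1850
top boxside c [533.8 319.9] size [171.7 575.2] ang 59.43 z [ 34.1 118.7 236.7] 1511
side boxside c [522. 315.] size [163.1 574.3] ang 55.25 z [ 36.  157.1 266.2] 3504
```

Call:
{"api": "carry_out", "payload": {
  "deltas": [
    {"ty": -0.06},
    {"ty": -0.12},
    {"ty": -0.18},
    {"ty": -0.24},
    {"ty": -0.29}
  ]
}}

```text
invalid input
```

Call:
{"api": "carry_out", "payload": {
  "deltas": [
    {"tx": 0,"ty": -0.06,"tz": 0,"yaw": 0},
    {"tx": 0,"ty": -0.12,"tz": 0,"yaw": 0},
    {"tx": 0,"ty": -0.18,"tz": 0,"yaw": 0},
    {"tx": 0,"ty": -0.24,"tz": 0,"yaw": 0},
    {"tx": 0,"ty": -0.29,"tz": 0,"yaw": 0}
  ],
  "grip": 100
}}

```text
time: 0.72
position: [0.082, -0.2442, 0.2308]
orientation: [0.987, 0.161, 0.0, -0.001]
contact_force: [-0.4, 0.5, 1.8]
finger_gap: 1.004
```

```bash
python3 -c "
from h import *
print(np.round(get_obs()['qpos'],3))"
```

```text
[-1.720e+00 -1.750e-01  1.946e+00 -1.000e-03  1.372e+00 -4.710e-01]
```

Call:
{"api": "carry_out", "payload": {
  "deltas": [
    {"tx": 0,"ty": -0.02,"tz": 0,"yaw": 0},
    {"tx": 0,"ty": -0.04,"tz": 0,"yaw": 0},
    {"tx": 0,"ty": -0.06,"tz": 0,"yaw": 0}
  ]
}}

```text
time: 1.1
position: [0.063, -0.1864, 0.2307]
orientation: [0.987, 0.161, 0.0, -0.001]
contact_force: [-0.7, 0.5, 1.1]
finger_gap: 0.999
```

```bash
python3 -c "
from h import *
o=get_obs();print(np.round(o['qpos'],3),o['position'],R.from_quat(o['orientation']).as_matrix().round(3))"
```

```text
[-1.883e+00 -3.320e-01  2.039e+00 -1.000e-03  1.437e+00 -6.350e-01] [ 0.06300784 -0.18639121  0.23072839] [[ 0.948  0.317 -0.   ]
 [ 0.317 -0.948  0.002]
 [ 0.    -0.002 -1.   ]]
```

Call:
{"api": "carry_out", "payload": {
  "deltas": [
    {"tx": 0.283,"ty": 0.057,"tz": -0.22,"yaw": -0.9},
    {"tx": 0.283,"ty": 0.057,"tz": -0.22,"yaw": -0.9},
    {"tx": 0.283,"ty": 0.057,"tz": -0.22,"yaw": -0.9},
    {"tx": 0.283,"ty": 0.057,"tz": -0.22,"yaw": -0.9},
    {"tx": 0.283,"ty": 0.057,"tz": -0.22,"yaw": -0.9}
  ]
}}

```text
time: 1.72
position: [0.2814, -0.16, 0.3986]
orientation: [0.837, 0.547, 0.0, -0.001]
contact_force: [-0.4, -1.1, 0.9]
finger_gap: 1.001
```

```bash
cat > g.py <<'E'
import sys
from h import *
# usage: g.py x y z [heading of tool y, deg]  -> tool-frame delta
o=get_obs(); M=R.from_quat(o['orientation']).as_matrix()
print("t",round(o['time'],2),"q",np.round(o['qpos'],2),"p",np.round(o['position'],4),"F",np.round(o['contact_force'],1),"gap",round(o['finger_gap'],3))
print("tool axes x",M[:,0].round(3),"y",M[:,1].round(3),"z",M[:,2].round(3),"lean",round(np.degrees(np.arccos(-M[2,2])),1),"z head",round(np.degrees(np.arctan2(M[1,2],M[0,2])),1),"y head",round(np.degrees(np.arctan2(M[1,1],M[0,1])),1))
for a in sys.argv[1:]:
    t=np.array(eval(a)); print(a,"tool delta",(M.T@(t-o['position'])).round(4))
E
python3 g.py "(.35,.3,.45)" "(0,.4,.45)"
```

```text
t 1.73 q [-0.89 -0.12  1.42  0.    1.84 -0.48] p [ 0.2814 -0.16    0.3986] F [-0.4 -1.1  0.9] gap 1.001
tool axes x [0.402 0.916 0.001] y [ 0.916 -0.402 -0.001] z [-0.     0.002 -1.   ] lean 0.1 z head 102.7 y head -23.7
(.35,.3,.45) tool delta [ 0.4489 -0.1223 -0.0508]
(0,.4,.45) tool delta [ 0.3996 -0.4829 -0.0505]
```

Call:
{"api": "carry_out", "payload": {
  "deltas": [
    {"tx": 0.4,"ty": -0.12,"tz": -0.05,"yaw": -0.45},
    {"tx": 0.4,"ty": -0.12,"tz": -0.05,"yaw": -0.45},
    {"tx": 0.4,"ty": -0.12,"tz": -0.05,"yaw": -0.45},
    {"tx": 0.4,"ty": -0.12,"tz": -0.05,"yaw": -0.45},
    {"tx": 0.4,"ty": -0.12,"tz": -0.05,"yaw": -0.45}
  ]
}}

```text
time: 2.35
position: [0.3181, 0.146, 0.4356]
orientation: [0.694, 0.72, 0.001, -0.0]
contact_force: [1.5, -1.9, 0.7]
finger_gap: 1.005
```

```bash
python3 g.py "(.15,.35,.45)" "(-.13,.4,.45)"
```

```text
t 2.35 q [ 0.09 -0.07  1.28  0.    1.93  0.05] p [0.3181 0.146  0.4356] F [ 1.5 -1.9  0.7] gap 1.005
tool axes x [-0.036  0.999  0.001] y [0.999 0.036 0.   ] z [ 0.     0.001 -1.   ] lean 0.1 z head 88.8 y head 2.1
(.15,.35,.45) tool delta [ 0.21   -0.1606 -0.0141]
(-.13,.4,.45) tool delta [ 0.2701 -0.4386 -0.014 ]
```

Call:
{"api": "carry_out", "payload": {
  "deltas": [
    {"tx": 0.21,"ty": -0.16,"tz": -0.01,"yaw": 0},
    {"tx": 0.21,"ty": -0.16,"tz": -0.01,"yaw": 0},
    {"tx": 0.21,"ty": -0.16,"tz": -0.01,"yaw": 0},
    {"tx": 0.21,"ty": -0.16,"tz": -0.01,"yaw": 0},
    {"tx": 0.27,"ty": -0.44,"tz": -0.01,"yaw": 0}
  ]
}}

```text
time: 2.98
position: [0.0983, 0.3523, 0.4443]
orientation: [0.694, 0.72, -0.001, -0.0]
contact_force: [-0.0, 1.9, -0.0]
finger_gap: 1.002
```

```bash
python3 g.py "(-.134,.45,.45)"
```

```text
t 2.98 q [ 0.97 -0.03  1.22  0.    1.95  0.93] p [0.0983 0.3523 0.4443] F [-0.   1.9 -0. ] gap 1.002
tool axes x [-0.037  0.999 -0.001] y [ 0.999  0.037 -0.002] z [-0.002 -0.001 -1.   ] lean 0.1 z head -153.8 y head 2.1
(-.134,.45,.45) tool delta [ 0.1061 -0.2286 -0.0054]
```

Call:
{"api": "carry_out", "payload": {
  "deltas": [
    {"tx": 0.11,"ty": -0.23,"tz": -0.01,"yaw": 0},
    {"tx": 0.11,"ty": -0.23,"tz": -0.01,"yaw": 0},
    {"tx": 0.11,"ty": -0.23,"tz": -0.01,"yaw": 0},
    {"tx": 0.11,"ty": -0.23,"tz": -0.01,"yaw": 0},
    {"tx": 0.11,"ty": -0.23,"tz": -0.01,"yaw": 0}
  ]
}}

```text
time: 3.6
position: [-0.1385, 0.4545, 0.4534]
orientation: [0.692, 0.722, -0.002, 0.0]
contact_force: [1.4, -0.5, 0.4]
finger_gap: 0.999
```

Call:
{"api": "carry_out", "payload": {
  "deltas": [
    {"tx": 0.06,"ty": 0,"tz": 0,"yaw": 0},
    {"tx": 0.12,"ty": 0,"tz": 0,"yaw": 0},
    {"tx": 0.18,"ty": 0,"tz": 0,"yaw": 0},
    {"tx": 0.24,"ty": 0,"tz": 0,"yaw": 0},
    {"tx": 0.3,"ty": 0,"tz": 0,"yaw": 0}
  ]
}}

```text
time: 4.22
position: [-0.139, 0.6915, 0.4087]
orientation: [0.693, 0.721, 0.004, -0.008]
contact_force: [0.0, -0.3, 0.6]
finger_gap: 1.0
```

```bash
python3 g.py
```

```text
t 4.22 q [1.6  0.7  0.23 0.01 2.19 1.56] p [-0.139   0.6915  0.4087] F [ 0.  -0.3  0.6] gap 1.0
tool axes x [-0.04   0.999  0.017] y [ 0.999  0.04  -0.007] z [-0.007  0.017 -1.   ] lean 1.1 z head 113.6 y head 2.3
```

Call:
{"api": "carry_out", "payload": {
  "deltas": [
    {"tx": 0.3,"ty": 0,"tz": 0,"yaw": 0},
    {"tx": 0.3,"ty": 0,"tz": 0,"yaw": 0},
    {"tx": 0.3,"ty": 0,"tz": 0,"yaw": 0},
    {"tx": 0.3,"ty": 0,"tz": 0,"yaw": 0},
    {"tx": 0.3,"ty": 0,"tz": 0,"yaw": 0}
  ]
}}

```text
time: 4.85
position: [-0.1234, 0.7653, 0.3198]
orientation: [0.693, 0.721, 0.014, -0.023]
contact_force: [0.1, -0.2, 0.7]
finger_gap: 0.999
```

```bash
python3 g.py
```

```text
t 4.85 q [1.57 0.83 0.22 0.01 2.04 1.54] p [-0.1234  0.7653  0.3198] F [ 0.1 -0.2  0.7] gap 0.999
tool axes x [-0.039  0.998  0.053] y [ 0.999  0.04  -0.011] z [-0.013  0.053 -0.999] lean 3.1 z head 104.0 y head 2.3
```

Call:
{"api": "carry_out", "payload": {
  "deltas": [
    {"tx": 0.6,"ty": 0,"tz": -0.45,"yaw": 0},
    {"tx": 0.6,"ty": 0,"tz": -0.45,"yaw": 0},
    {"tx": 0.6,"ty": 0,"tz": -0.45,"yaw": 0},
    {"tx": 0.6,"ty": 0,"tz": -0.45,"yaw": 0},
    {"tx": 0.6,"ty": 0,"tz": -0.45,"yaw": 0}
  ]
}}

```text
time: 5.48
position: [-0.1, 0.757, 0.3548]
orientation: [0.692, 0.72, 0.026, -0.038]
contact_force: [-0.2, 0.3, 0.1]
finger_gap: 0.999
```

```bash
python3 g.py
```

```text
t 5.47 q [1.54 0.78 0.22 0.02 2.05 1.51] p [-0.1     0.757   0.3548] F [-0.2  0.3  0.1] gap 0.999
tool axes x [-0.039  0.995  0.09 ] y [ 0.999  0.04  -0.014] z [-0.018  0.09  -0.996] lean 5.3 z head 101.3 y head 2.3
```

Call:
{"api": "carry_out", "payload": {
  "deltas": [
    {"tx": 0.6,"ty": -0.05,"tz": -0.5,"yaw": 0}
  ]
}}

```text
time: 5.6
position: [-0.0995, 0.7572, 0.3675]
orientation: [0.692, 0.72, 0.036, -0.05]
contact_force: [-0.3, -0.5, 0.6]
finger_gap: 1.0
```

Call:
{"api": "carry_out", "payload": {
  "deltas": [
    {"tx": 0.6,"ty": -0.05,"tz": -0.5,"yaw": 0}
  ]
}}

```text
time: 5.72
position: [-0.0991, 0.7561, 0.3837]
orientation: [0.691, 0.719, 0.047, -0.064]
contact_force: [-0.2, 0.6, -0.5]
finger_gap: 0.997
```

Call:
{"api": "carry_out", "payload": {
  "deltas": [
    {"tx": 0.6,"ty": -0.05,"tz": -0.5,"yaw": 0},
    {"tx": 0.6,"ty": -0.05,"tz": -0.5,"yaw": 0}
  ]
}}

```text
time: 5.98
position: [-0.0971, 0.7483, 0.41]
orientation: [0.69, 0.717, 0.059, -0.079]
contact_force: [0.4, -0.3, 0.3]
finger_gap: 0.996
```

```bash
python3 g.py
```

```text
t 5.97 q [1.53 0.71 0.22 0.04 2.01 1.51] p [-0.0971  0.7483  0.41  ] F [ 0.4 -0.3  0.3] gap 0.996
tool axes x [-0.036  0.98   0.194] y [ 0.999  0.042 -0.024] z [-0.032  0.193 -0.981] lean 11.3 z head 99.3 y head 2.4
```

Call:
{"api": "carry_out", "payload": {
  "deltas": [
    {"tx": 0.7,"ty": -0.1,"tz": -0.35,"yaw": 0}
  ]
}}

```text
time: 6.1
position: [-0.1005, 0.7548, 0.4149]
orientation: [0.688, 0.716, 0.07, -0.093]
contact_force: [0.3, -0.4, -0.9]
finger_gap: 0.998
```

Call:
{"api": "carry_out", "payload": {
  "deltas": [
    {"tx": 0.7,"ty": -0.1,"tz": -0.35,"yaw": 0}
  ]
}}

```text
time: 6.22
position: [-0.104, 0.7605, 0.4202]
orientation: [0.687, 0.714, 0.081, -0.106]
contact_force: [-0.2, -0.1, -0.5]
finger_gap: 1.0
```

Call:
{"api": "carry_out", "payload": {
  "deltas": [
    {"tx": 0.7,"ty": -0.1,"tz": -0.3,"yaw": 0}
  ]
}}

```text
time: 6.35
position: [-0.1073, 0.7666, 0.4259]
orientation: [0.685, 0.712, 0.092, -0.12]
contact_force: [0.0, 0.5, 0.3]
finger_gap: 1.001
```

Call:
{"api": "carry_out", "payload": {
  "deltas": [
    {"tx": 0.7,"ty": -0.1,"tz": -0.3,"yaw": 0}
  ]
}}

```text
time: 6.48
position: [-0.1102, 0.7718, 0.4328]
orientation: [0.683, 0.71, 0.103, -0.134]
contact_force: [0.1, -0.7, 0.1]
finger_gap: 0.997
```

Call:
{"api": "carry_out", "payload": {
  "deltas": [
    {"tx": 0.7,"ty": -0.1,"tz": -0.25,"yaw": 0}
  ]
}}

```text
time: 6.6
position: [-0.1132, 0.778, 0.4393]
orientation: [0.681, 0.708, 0.114, -0.149]
contact_force: [-0.3, -0.1, 0.3]
finger_gap: 1.0
```

Call:
{"api": "carry_out", "payload": {
  "deltas": [
    {"tx": 0.7,"ty": -0.1,"tz": -0.25,"yaw": 0}
  ]
}}

```text
time: 6.72
position: [-0.1161, 0.7834, 0.4465]
orientation: [0.678, 0.706, 0.125, -0.163]
contact_force: [0.7, 0.1, -0.2]
finger_gap: 1.0
```

```bash
python3 g.py
```

```text
t 6.72 q [1.55 0.68 0.22 0.07 1.83 1.54] p [-0.1161  0.7834  0.4465] F [ 0.7  0.1 -0.2] gap 1.0
tool axes x [-0.027  0.917  0.399] y [ 0.998  0.049 -0.045] z [-0.061  0.397 -0.916] lean 23.7 z head 98.7 y head 2.8
```

Call:
{"api": "carry_out", "payload": {
  "deltas": [
    {"tx": 0.7,"ty": 0.2,"tz": -0.2,"yaw": 0}
  ]
}}

```text
time: 6.85
position: [-0.0963, 0.792, 0.4534]
orientation: [0.675, 0.703, 0.135, -0.177]
contact_force: [0.9, 0.3, -0.4]
finger_gap: 1.001
```

Call:
{"api": "carry_out", "payload": {
  "deltas": [
    {"tx": 0.7,"ty": 0.2,"tz": -0.2,"yaw": 0}
  ]
}}

```text
time: 6.98
position: [-0.0743, 0.8, 0.46]
orientation: [0.673, 0.7, 0.147, -0.189]
contact_force: [-0.3, -0.4, 0.8]
finger_gap: 1.001
```

Call:
{"api": "carry_out", "payload": {
  "deltas": [
    {"tx": 0.7,"ty": 0.2,"tz": -0.15,"yaw": 0}
  ]
}}

```text
time: 7.1
position: [-0.0552, 0.8083, 0.4659]
orientation: [0.67, 0.696, 0.158, -0.202]
contact_force: [0.2, -0.1, -0.3]
finger_gap: 0.997
```

Call:
{"api": "carry_out", "payload": {
  "deltas": [
    {"tx": 0.7,"ty": 0.2,"tz": -0.15,"yaw": 0}
  ]
}}

```text
time: 7.22
position: [-0.0376, 0.8153, 0.4724]
orientation: [0.668, 0.692, 0.17, -0.214]
contact_force: [0.5, 0.2, 0.6]
finger_gap: 0.995
```

Call:
{"api": "carry_out", "payload": {
  "deltas": [
    {"tx": 0.7,"ty": 0.2,"tz": -0.1,"yaw": 0}
  ]
}}

```text
time: 7.35
position: [-0.0211, 0.8231, 0.4781]
orientation: [0.665, 0.688, 0.182, -0.227]
contact_force: [-0.3, 0.0, 0.5]
finger_gap: 1.0
```

Call:
{"api": "carry_out", "payload": {
  "deltas": [
    {"tx": 0.7,"ty": 0.2,"tz": -0.1,"yaw": 0}
  ]
}}

```text
time: 7.48
position: [-0.0053, 0.8298, 0.4844]
orientation: [0.661, 0.684, 0.195, -0.239]
contact_force: [-0.2, -0.2, 0.5]
finger_gap: 0.997
```

```bash
python3 g.py
```

```text
t 7.47 q [1.38 0.67 0.22 0.18 1.65 1.42] p [-0.0053  0.8298  0.4844] F [-0.2 -0.2  0.5] gap 0.997
tool axes x [-0.011  0.811  0.584] y [ 0.998  0.05  -0.05 ] z [-0.07   0.582 -0.81 ] lean 35.9 z head 96.8 y head 2.8
```

Call:
{"api": "carry_out", "payload": {
  "deltas": [
    {"tx": 0.6,"ty": 0.35,"tz": -0.05,"yaw": 0}
  ]
}}

```text
time: 7.6
position: [0.0227, 0.8364, 0.489]
orientation: [0.658, 0.68, 0.206, -0.25]
contact_force: [0.5, -0.3, 0.5]
finger_gap: 0.999
```

Call:
{"api": "carry_out", "payload": {
  "deltas": [
    {"tx": 0.6,"ty": 0.35,"tz": -0.05,"yaw": 0}
  ]
}}

```text
time: 7.72
position: [0.0512, 0.8417, 0.4933]
orientation: [0.654, 0.675, 0.218, -0.261]
contact_force: [-0.6, -0.8, -0.2]
finger_gap: 1.003
```

```bash
python3 g.py "(0.15,.5,.55)" "(.4,.1,.5)"
```

```text
t 7.72 q [1.3  0.67 0.22 0.24 1.59 1.35] p [0.0512 0.8417 0.4933] F [-0.6 -0.8 -0.2] gap 1.003
tool axes x [-0.008  0.77   0.638] y [ 0.998  0.048 -0.047] z [-0.067  0.636 -0.769] lean 39.8 z head 96.0 y head 2.8
(0.15,.5,.55) tool delta [-0.2277  0.0794 -0.2676]
(.4,.1,.5) tool delta [-0.5695  0.3117 -0.5003]
```

Call:
{"api": "carry_out", "payload": {
  "deltas": [
    {"tx": -0.57,"ty": 0.31,"tz": -0.5,"yaw": 0},
    {"tx": -0.57,"ty": 0.31,"tz": -0.5,"yaw": 0},
    {"tx": -0.57,"ty": 0.31,"tz": -0.5,"yaw": 0},
    {"tx": -0.57,"ty": 0.31,"tz": -0.5,"yaw": 0},
    {"tx": -0.57,"ty": 0.31,"tz": -0.5,"yaw": 0}
  ]
}}

```text
time: 8.35
position: [0.182, 0.5602, 0.4963]
orientation: [0.654, 0.675, 0.219, -0.261]
contact_force: [0.4, -0.7, 0.6]
finger_gap: 1.0
```

```bash
python3 g.py "(.4,.1,.45)" "(.495,-.03,.25)"
```

```text
t 8.35 q [0.84 0.12 1.08 0.5  1.45 0.87] p [0.182  0.5602 0.4963] F [ 0.4 -0.7  0.6] gap 1.0
tool axes x [-0.008  0.769  0.639] y [ 0.998  0.048 -0.045] z [-0.066  0.638 -0.767] lean 39.9 z head 95.9 y head 2.8
(.4,.1,.45) tool delta [-0.3851  0.1974 -0.2723]
(.495,-.03,.25) tool delta [-0.6137  0.295  -0.2079]
```

Call:
{"api": "carry_out", "payload": {
  "deltas": [
    {"tx": -0.385,"ty": 0.197,"tz": -0.27,"yaw": 0},
    {"tx": -0.385,"ty": 0.197,"tz": -0.27,"yaw": 0},
    {"tx": -0.385,"ty": 0.197,"tz": -0.27,"yaw": 0},
    {"tx": -0.385,"ty": 0.197,"tz": -0.27,"yaw": 0},
    {"tx": -0.385,"ty": 0.197,"tz": -0.27,"yaw": 0}
  ]
}}

```text
time: 8.98
position: [0.3151, 0.279, 0.4671]
orientation: [0.654, 0.675, 0.221, -0.261]
contact_force: [1.2, 0.9, 0.5]
finger_gap: 0.998
```

```bash
python3 g.py "(.45,.05,.4)" "(.495,-.04,.25)"
```

```text
t 8.97 q [-0.01 -0.07  1.35  0.73  1.85  0.17] p [0.3151 0.279  0.4671] F [1.2 0.9 0.5] gap 0.998
tool axes x [-0.009  0.768  0.64 ] y [ 0.998  0.047 -0.043] z [-0.063  0.639 -0.767] lean 39.9 z head 95.7 y head 2.7
(.45,.05,.4) tool delta [-0.2201  0.1266 -0.1033]
(.495,-.04,.25) tool delta [-0.3857  0.1737 -0.0486]
```

Call:
{"api": "carry_out", "payload": {
  "deltas": [
    {"tx": -0.22,"ty": 0.127,"tz": -0.1,"yaw": 0},
    {"tx": -0.22,"ty": 0.127,"tz": -0.1,"yaw": 0},
    {"tx": -0.22,"ty": 0.127,"tz": -0.1,"yaw": 0},
    {"tx": -0.386,"ty": 0.174,"tz": -0.05,"yaw": 0},
    {"tx": -0.386,"ty": 0.174,"tz": -0.05,"yaw": 0}
  ]
}}

```text
time: 9.6
position: [0.4517, 0.0407, 0.335]
orientation: [0.654, 0.675, 0.222, -0.259]
contact_force: [0.8, 1.1, -0.0]
finger_gap: 1.002
```

```bash
python3 g.py "(.495,-.035,.15)" "(.495,-.022,.048)"
```

```text
t 9.6 q [-0.5   0.23  1.39  0.59  1.9  -0.45] p [0.4517 0.0407 0.335 ] F [ 0.8  1.1 -0. ] gap 1.002
tool axes x [-0.01   0.768  0.64 ] y [ 0.998  0.046 -0.04 ] z [-0.06   0.638 -0.767] lean 39.9 z head 95.4 y head 2.6
(.495,-.035,.15) tool delta [-0.177   0.0471  0.091 ]
(.495,-.022,.048) tool delta [-0.2323  0.0518  0.1775]
```

Call:
{"api": "carry_out", "payload": {
  "deltas": [
    {"tx": -0.177,"ty": 0.047,"tz": 0.091,"yaw": 0},
    {"tx": -0.177,"ty": 0.047,"tz": 0.091,"yaw": 0},
    {"tx": -0.177,"ty": 0.047,"tz": 0.091,"yaw": 0},
    {"tx": -0.177,"ty": 0.047,"tz": 0.091,"yaw": 0},
    {"tx": -0.177,"ty": 0.047,"tz": 0.091,"yaw": 0}
  ]
}}

```text
time: 10.22
position: [0.4951, -0.0351, 0.1504]
orientation: [0.654, 0.675, 0.222, -0.259]
contact_force: [0.2, 0.6, 0.1]
finger_gap: 1.0
```

```bash
python3 g.py "(.495,-.022,.08)" "(.495,-.022,.047)"
python3 - <<'E'
from h import *
a=snap("top")[0][150:270,200:360]; b=snap("side")[0][130:280,220:420]
a=cv2.resize(a,None,fx=3.75,fy=3.75); b=cv2.resize(b,None,fx=3,fy=3)
h=450; o=np.hstack([cv2.resize(a,(400,300)),cv2.resize(b,(400,300))]); cv2.imwrite("pics/hover.png",o[...,::-1])
E
```

```text
t 10.22 q [-0.59  0.52  1.51  0.52  1.59 -0.74] p [ 0.4951 -0.0351  0.1504] F [0.2 0.6 0.1] gap 1.0
tool axes x [-0.009  0.768  0.64 ] y [ 0.998  0.045 -0.04 ] z [-0.06   0.639 -0.767] lean 39.9 z head 95.3 y head 2.6
(.495,-.022,.08) tool delta [-0.0351  0.0033  0.0624]
(.495,-.022,.047) tool delta [-0.0562  0.0046  0.0877]
```

View pics/hover.png

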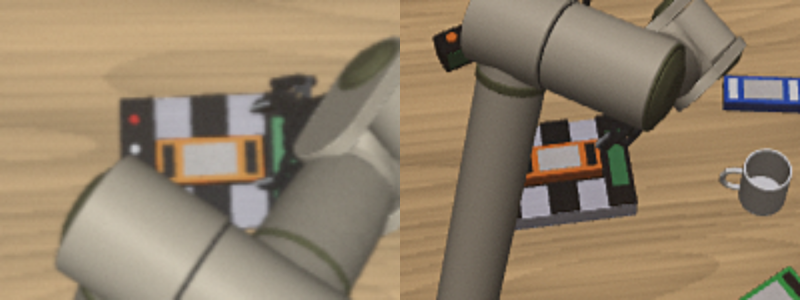

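Call:
{"api": "carry_out", "payload": {
  "deltas": [
    {"tx": -0.035,"ty": 0.003,"tz": 0.062,"yaw": 0},
    {"tx": -0.035,"ty": 0.003,"tz": 0.062,"yaw": 0},
    {"tx": -0.05,"ty": 0.004,"tz": 0.08,"yaw": 0},
    {"tx": -0.056,"ty": 0.005,"tz": 0.087,"yaw": 0},
    {"tx": -0.056,"ty": 0.005,"tz": 0.088,"yaw": 0}
  ]
}}

```text
time: 10.95
position: [0.4963, -0.0216, 0.0493]
orientation: [0.654, 0.676, 0.222, -0.257]
contact_force: [0.6, 0.4, 0.1]
finger_gap: 0.999
```

Call:
{"api": "carry_out", "payload": {
  "deltas": [
    {"tx": 0,"ty": 0,"tz": 0,"yaw": 0},
    {"tx": 0,"ty": 0,"tz": 0,"yaw": 0},
    {"tx": 0,"ty": 0,"tz": 0,"yaw": 0},
    {"tx": 0,"ty": 0,"tz": 0,"yaw": 0},
    {"tx": 0,"ty": 0,"tz": 0,"yaw": 0}
  ],
  "grip": 40
}}

```text
time: 11.58
position: [0.4967, -0.0221, 0.0508]
orientation: [0.654, 0.676, 0.223, -0.257]
contact_force: [-2.2, -3.0, 8.8]
finger_gap: 0.693
```

```bash
python3 g.py "(.5,-.022,.15)"
```

```text
t 11.57 q [-0.57  0.66  1.61  0.54  1.37 -0.85] p [ 0.4967 -0.0221  0.0508] F [-2.2 -3.   8.8] gap 0.693
tool axes x [-0.014  0.77   0.638] y [ 0.998  0.047 -0.034] z [-0.056  0.637 -0.769] lean 39.7 z head 95.0 y head 2.7
(.5,-.022,.15) tool delta [ 0.0633 -0.0001 -0.0764]
```

```bash
cat > post.py <<'E'
import sys
from h import *
o=get_obs(); M=R.from_quat(o['orientation']).as_matrix(); p=o['position']
if sys.argv[1]=="save":
    np.savez("grip.npz",pc=M.T@(np.array(eval(sys.argv[2]))-p),Rc=M.T@R.from_euler('z',eval(sys.argv[3]),degrees=True).as_matrix()); sys.exit()
g=np.load("grip.npz"); th=float(sys.argv[1]); M2=M@R.from_euler('z',th).as_matrix(); C=M2@g['Rc']
print("t",round(o['time'],2),"F",np.round(o['contact_force'],1),"gap",round(o['finger_gap'],3),"q",o['qpos'].round(2))
print("cart now",(p+M@g['pc']).round(4),"cart axis after yaw: heading",np.degrees(np.arctan2(C[1,0],C[0,0])).round(1),"pitch",np.degrees(np.arcsin(C[2,0])).round(1),"roll",np.degrees(np.arcsin(C[2,1])).round(1))
for a in sys.argv[2:]:
    t=np.array(eval(a)); print(a,"delta",(M.T@(t-M2@g['pc']-p)).round(4),"tcp",(t-M2@g['pc']).round(3))
E
python3 post.py save "(.4948,.0184,.042)" 91.5; python3 post.py 0 "(.495,.018,.2)"
```

```text
t 11.57 F [-2.2 -3.   8.8] gap 0.693 q [-0.57  0.66  1.61  0.54  1.37 -0.85]
cart now [0.4948 0.0184 0.042 ] cart axis after yaw: heading 91.5 pitch -0.0 roll 0.0
(.495,.018,.2) delta [ 0.1006 -0.0052 -0.1218] tcp [ 0.497 -0.022  0.209]
```

Call:
{"api": "carry_out", "payload": {
  "deltas": [
    {"tx": 0.02,"ty": -0.001,"tz": -0.024,"yaw": 0},
    {"tx": 0.05,"ty": -0.003,"tz": -0.06,"yaw": 0},
    {"tx": 0.08,"ty": -0.005,"tz": -0.1,"yaw": 0},
    {"tx": 0.1,"ty": -0.005,"tz": -0.12,"yaw": 0},
    {"tx": 0.1,"ty": -0.005,"tz": -0.12,"yaw": 0}
  ]
}}

```text
time: 12.2
position: [0.4973, -0.0219, 0.2087]
orientation: [0.653, 0.677, 0.223, -0.254]
contact_force: [0.6, 0.1, -2.8]
finger_gap: 0.686
```

```bash
cat > p2.sh <<'E'
python3 - <<'E'
import numpy as np
s=np.array([.505,.332,0]); u=np.array([-.242,.970,0]); 
f=s+.012*u; d=np.array([np.cos(np.radians(98)),np.sin(np.radians(98)),0])
for k in(.14,.115,0): print((f-k*d).round(4))
E
E
bash p2.sh; python3 post.py -0.12 "(.518,.206,.166)" "(.524,.206,.166)"
python3 - <<'E'
from h import *
c,d,W=snap("top"); cs,ds,Ws=snap("side")
sys_=None
o=np.hstack([cv2.resize(c[130:280,160:360],(400,300)),cv2.resize(cs[110:260,180:380],(400,300))]); cv2.imwrite("pics/lift.png",o[...,::-1])
for n,c,W in(("top",c,W),("side",cs,Ws)):
    m=cv2.inRange(cv2.cvtColor(c,cv2.COLOR_RGB2HSV),(5,150,120),(18,255,255)); m=(m>0)&(W[...,2]>.17)&(W[...,2]<.28); P=W[m]
    if len(P)>20:
        A=np.c_[P[:,:2],np.ones(len(P))]; s=np.linalg.lstsq(A,P[:,2],rcond=None)[0]
        print(n,len(P),P.mean(0).round(4),"slope",s[:2].round(3),cv2.minAreaRect((P[:,:2]*1000).astype(np.float32)))
E
```

```text
[0.5216 0.205  0.    ]
[0.5181 0.2298 0.    ]
[0.5021 0.3436 0.    ]
t 12.2 F [ 0.6  0.1 -2.8] gap 0.686 q [-0.57  0.44  1.45  0.54  1.69 -0.66]
cart now [0.4955 0.0185 0.1997] cart axis after yaw: heading 96.8 pitch -0.1 roll -4.6
(.518,.206,.166) delta [0.1229 0.0353 0.1438] tcp [0.523 0.166 0.175]
(.524,.206,.166) delta [0.1228 0.0413 0.1435] tcp [0.529 0.166 0.175]
top 266 [0.4944 0.0234 0.2287] slope [ 0.012 -0.001] ((495.7249450683594, 18.056800842285156), (59.03679656982422, 137.46275329589844), 2.9828882217407227)
side 65 [0.4754 0.0454 0.2293] slope [-0.032  0.033] ((471.6883239746094, 42.55070114135742), (58.84107971191406, 33.562564849853516), 61.097686767578125)
```

View pics/lift.png

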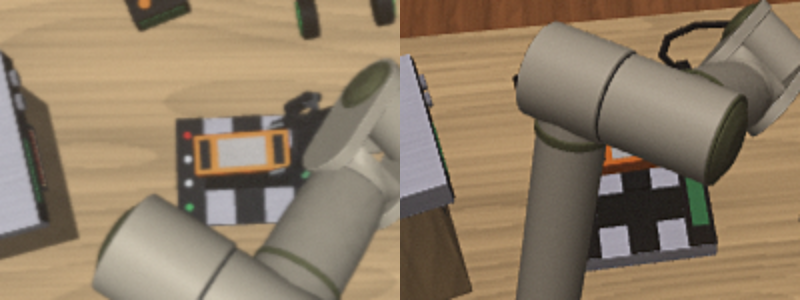

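Call:
{"api": "carry_out", "payload": {
  "deltas": [
    {"tx": 0.122,"ty": 0.039,"tz": 0.143,"yaw": -0.12},
    {"tx": 0.122,"ty": 0.039,"tz": 0.143,"yaw": -0.12},
    {"tx": 0.122,"ty": 0.039,"tz": 0.143,"yaw": -0.12},
    {"tx": 0.122,"ty": 0.039,"tz": 0.143,"yaw": -0.12},
    {"tx": 0.122,"ty": 0.039,"tz": 0.143,"yaw": -0.12}
  ]
}}

```text
time: 12.92
position: [0.5253, 0.1652, 0.1717]
orientation: [0.612, 0.714, 0.237, -0.244]
contact_force: [-0.3, 0.1, -2.4]
finger_gap: 0.684
```

```bash
python3 post.py 0 "(.517,.236,.166)" "(.502,.344,.166)" "(.502,.344,.160)"
python3 - <<'E'
from h import *
c,d,W=snap("top"); cs,ds,Ws=snap("side")
o=np.hstack([cv2.resize(c[130:280,140:340],(400,300)),cv2.resize(cs[130:280,150:350],(400,300))]); cv2.imwrite("pics/pre.png",o[...,::-1])
for n,c,W in(("top",c,W),("side",cs,Ws)):
    m=cv2.inRange(cv2.cvtColor(c,cv2.COLOR_RGB2HSV),(5,150,120),(18,255,255)); m=(m>0)&(W[...,2]>.13)&(W[...,2]<.25); P=W[m]
    if len(P)>20: print(n,len(P),P.mean(0).round(4),cv2.minAreaRect((P[:,:2]*1000).astype(np.float32)))
E
```

```text
t 12.93 F [-0.3  0.1 -2.4] gap 0.684 q [-0.22  0.48  1.51  0.66  1.44 -0.56]
cart now [0.5203 0.2054 0.1629] cart axis after yaw: heading 96.8 pitch 0.1 roll -4.2
(.517,.236,.166) delta [0.0256 0.0011 0.0173] tcp [0.522 0.196 0.175]
(.502,.344,.166) delta [0.1095 0.0013 0.087 ] tcp [0.507 0.304 0.175]
(.502,.344,.160) delta [0.1057 0.0011 0.0916] tcp [0.507 0.304 0.169]
top 246 [0.5175 0.2073 0.1919] ((518.3720703125, 204.09466552734375), (58.158302307128906, 138.97470092773438), 8.111793518066406)
```

View pics/pre.png

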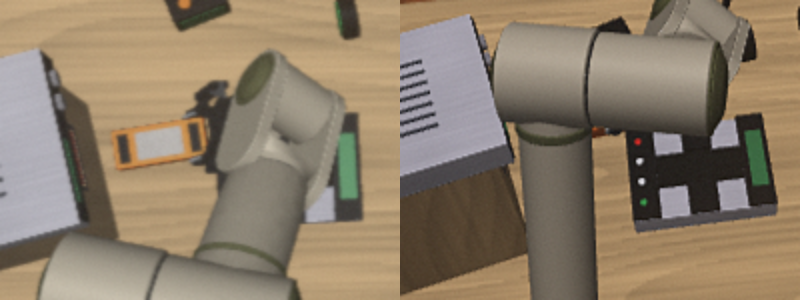

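Call:
{"api": "carry_out", "payload": {
  "deltas": [
    {"tx": 0.026,"ty": 0.001,"tz": 0.017,"yaw": 0},
    {"tx": 0.045,"ty": 0.001,"tz": 0.033,"yaw": 0},
    {"tx": 0.065,"ty": 0.001,"tz": 0.05,"yaw": 0}
  ]
}}

```text
time: 13.4
position: [0.516, 0.2444, 0.1754]
orientation: [0.613, 0.713, 0.237, -0.243]
contact_force: [0.4, -1.3, -2.9]
finger_gap: 0.69
```

```bash
python3 post.py 0 "(.5085,.305,.166)" "(.502,.344,.162)"
```

```text
t 13.4 F [ 0.4 -1.3 -2.9] gap 0.69 q [-0.07  0.47  1.51  0.7   1.35 -0.45]
cart now [0.5113 0.2846 0.1665] cart axis after yaw: heading 96.6 pitch 0.0 roll -4.3
(.5085,.305,.166) delta [ 0.0155 -0.      0.0135] tcp [0.513 0.265 0.175]
(.502,.344,.162) delta [ 0.0434 -0.0014  0.0418] tcp [0.507 0.304 0.171]
```

Call:
{"api": "carry_out", "payload": {
  "deltas": [
    {"tx": 0.016,"ty": 0,"tz": 0.014,"yaw": 0},
    {"tx": 0.03,"ty": -0.001,"tz": 0.027,"yaw": 0},
    {"tx": 0.044,"ty": -0.001,"tz": 0.04,"yaw": 0},
    {"tx": 0.044,"ty": -0.001,"tz": 0.04,"yaw": 0}
  ]
}}

```text
time: 13.9
position: [0.5067, 0.304, 0.1724]
orientation: [0.613, 0.713, 0.237, -0.243]
contact_force: [-0.2, -0.1, -2.9]
finger_gap: 0.692
```

```bash
python3 post.py 0 "(.501,.350,.155)" "(.501,.350,.152)"
python3 - <<'E'
from h import *
c,d,W=snap("top"); cs,ds,Ws=snap("side")
o=np.hstack([cv2.resize(c[130:280,100:300],(400,300)),cv2.resize(cs[130:280,150:350],(400,300))]); cv2.imwrite("pics/ins.png",o[...,::-1])
E
```

```text
t 13.9 F [-0.2 -0.1 -2.9] gap 0.692 q [ 0.04  0.48  1.51  0.73  1.28 -0.37]
cart now [0.5018 0.3442 0.1636] cart axis after yaw: heading 96.6 pitch 0.0 roll -4.3
(.501,.350,.155) delta [-0.001  -0.0004  0.0103] tcp [0.506 0.31  0.164]
(.501,.350,.152) delta [-0.0029 -0.0005  0.0126] tcp [0.506 0.31  0.161]
```

View pics/ins.png

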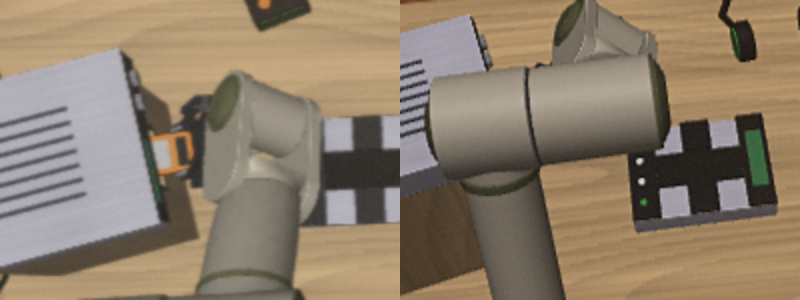

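Call:
{"api": "carry_out", "payload": {
  "deltas": [
    {"tx": 0.009,"ty": 0,"tz": 0.009,"yaw": 0},
    {"tx": 0.006,"ty": 0,"tz": 0.015,"yaw": 0},
    {"tx": 0.006,"ty": 0,"tz": 0.016,"yaw": 0}
  ]
}}

```text
time: 14.38
position: [0.5052, 0.3178, 0.1633]
orientation: [0.614, 0.713, 0.237, -0.243]
contact_force: [-0.3, 0.1, -3.4]
finger_gap: 0.688
```

Call:
{"api": "carry_out", "payload": {
  "deltas": [
    {"tx": 0,"ty": 0,"tz": 0,"yaw": 0},
    {"tx": 0,"ty": 0,"tz": 0,"yaw": 0},
    {"tx": 0,"ty": 0,"tz": 0,"yaw": 0},
    {"tx": 0,"ty": 0,"tz": -0.01,"yaw": 0}
  ],
  "grip": 100
}}

```text
time: 14.88
position: [0.5055, 0.3114, 0.171]
orientation: [0.613, 0.713, 0.237, -0.244]
contact_force: [0.4, -0.6, 0.3]
finger_gap: 0.999
```

```bash
python3 g.py
python3 - <<'E'
from h import *
c,d,W=snap("top"); cs,ds,Ws=snap("side")
o=np.hstack([cv2.resize(c[130:280,100:300],(400,300)),cv2.resize(cs[130:280,150:350],(400,300))]); cv2.imwrite("pics/rel.png",o[...,::-1])
m=cv2.inRange(cv2.cvtColor(c,cv2.COLOR_RGB2HSV),(5,150,120),(18,255,255)); m=(m>0)&(W[...,1]>.15)&(W[...,0]<.6)&(W[...,2]>.05); P=W[m]; print(len(P), P.mean(0) if len(P) else 0, P.max(0) if len(P) else 0)
E
```

```text
t 14.88 q [ 0.06  0.48  1.51  0.73  1.27 -0.36] p [0.5055 0.3114 0.171 ] F [ 0.4 -0.6  0.3] gap 0.999
tool axes x [-0.129  0.76   0.637] y [0.99  0.136 0.039] z [-0.057  0.636 -0.77 ] lean 39.7 z head 95.1 y head 7.8
64 [0.50073268 0.32598785 0.19013426] [0.52957633 0.335938   0.28640283]
```

View pics/rel.png

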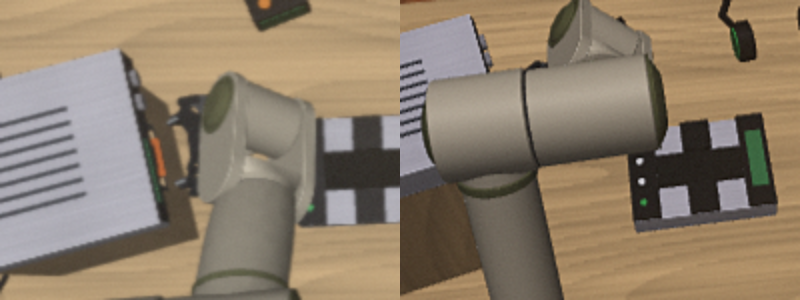

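Call:
{"api": "carry_out", "payload": {
  "deltas": [
    {"tx": 0,"ty": 0,"tz": -0.05,"yaw": 0},
    {"tx": -0.02,"ty": 0,"tz": -0.05,"yaw": 0},
    {"tx": -0.03,"ty": 0,"tz": -0.04,"yaw": 0},
    {"tx": -0.03,"ty": 0,"tz": -0.04,"yaw": 0},
    {"tx": -0.03,"ty": 0,"tz": -0.04,"yaw": 0}
  ],
  "grip": 0
}}

```text
time: 15.6
position: [0.5122, 0.2633, 0.1837]
orientation: [0.613, 0.713, 0.237, -0.243]
contact_force: [-0.5, -0.1, 0.2]
finger_gap: 0.0
```

```bash
python3 g.py "(.505,.30,.175)" "(.502,.325,.172)" "(.498,.346,.168)"
python3 - <<'E'
from h import *
c,d,W=snap("top")
m=cv2.inRange(cv2.cvtColor(c,cv2.COLOR_RGB2HSV),(5,150,120),(18,255,255)); m=(m>0)&(W[...,1]>.15)&(W[...,0]<.6)&(W[...,2]>.05); P=W[m]; print(len(P))
if len(P): print(P[P[:,2]<.25].round(3)[::6])
E
```

```text
t 15.6 q [-0.03  0.46  1.5   0.71  1.34 -0.41] p [0.5122 0.2633 0.1837] F [-0.5 -0.1  0.2] gap 0.0
tool axes x [-0.13   0.759  0.637] y [0.99  0.135 0.041] z [-0.055  0.636 -0.769] lean 39.7 z head 94.9 y head 7.8
(.505,.30,.175) tool delta [ 0.0233 -0.0026  0.0304]
(.502,.325,.172) tool delta [ 0.0408 -0.0023  0.0488]
(.498,.346,.168) tool delta [ 0.0547 -0.0036  0.0655]
62
[[0.528 0.333 0.188]
 [0.523 0.334 0.185]
 [0.52  0.328 0.185]
 [0.513 0.328 0.184]
 [0.508 0.325 0.183]
 [0.502 0.325 0.181]
 [0.495 0.325 0.183]
 [0.489 0.324 0.186]
 [0.483 0.324 0.185]
 [0.477 0.323 0.186]]
```

Call:
{"api": "carry_out", "payload": {
  "deltas": [
    {"tx": 0.023,"ty": -0.003,"tz": 0.03,"yaw": 0},
    {"tx": 0.041,"ty": -0.002,"tz": 0.049,"yaw": 0},
    {"tx": 0.048,"ty": -0.003,"tz": 0.058,"yaw": 0},
    {"tx": 0.055,"ty": -0.004,"tz": 0.066,"yaw": 0},
    {"tx": 0.055,"ty": -0.004,"tz": 0.066,"yaw": 0}
  ]
}}

```text
time: 16.27
position: [0.4974, 0.3466, 0.1679]
orientation: [0.613, 0.713, 0.237, -0.243]
contact_force: [-0.7, -0.5, -1.6]
finger_gap: 0.001
```

```bash
python3 g.py "(.502,.335,.172)" "(.495,.356,.166)" "(.51,.25,.2)"
python3 - <<'E'
from h import *
c,d,W=snap("top")
m=cv2.inRange(cv2.cvtColor(c,cv2.COLOR_RGB2HSV),(5,150,120),(18,255,255)); m=(m>0)&(W[...,1]>.15)&(W[...,0]<.6)&(W[...,2]>.05); P=W[m]; print(len(P))
if len(P): print(P[P[:,2]<.25].round(3)[::6])
E
```

```text
t 16.27 q [ 0.13  0.49  1.5   0.75  1.23 -0.32] p [0.4974 0.3466 0.1679] F [-0.7 -0.5 -1.6] gap 0.001
tool axes x [-0.131  0.76   0.637] y [0.99  0.136 0.041] z [-0.055  0.636 -0.77 ] lean 39.7 z head 94.9 y head 7.8
(.502,.335,.172) tool delta [-0.0068  0.0031 -0.0108]
(.495,.356,.166) tool delta [ 0.0062 -0.0012  0.0076]
(.51,.25,.2) tool delta [-0.0546  0.0007 -0.0869]
0
```

Call:
{"api": "carry_out", "payload": {
  "deltas": [
    {"tx": -0.02,"ty": 0,"tz": -0.03,"yaw": 0},
    {"tx": -0.055,"ty": 0,"tz": -0.087,"yaw": 0},
    {"tx": -0.055,"ty": 0,"tz": -0.087,"yaw": 0},
    {"tx": -0.1,"ty": 0,"tz": -0.16,"yaw": 0},
    {"tx": -0.1,"ty": 0,"tz": -0.16,"yaw": 0}
  ]
}}

```text
time: 16.95
position: [0.5201, 0.1663, 0.2281]
orientation: [0.614, 0.713, 0.238, -0.242]
contact_force: [0.1, 0.6, -0.5]
finger_gap: -0.006
```

```bash
python3 g.py
python3 - <<'E'
from h import *
c,d,W=snap("top","pics/top_after.png")
c0=np.load("pics/top0.png.npz")['c']
for n,i in(("before",c0),("after",c)):
    h=cv2.cvtColor(i,cv2.COLOR_RGB2HSV); m=(cv2.inRange(h,(0,120,60),(5,255,255))|cv2.inRange(h,(172,120,60),(179,255,255)))[170:260,150:215]; print(n,"red",np.argwhere(m>0)[:,::-1].tolist()[:40])
cv2.imwrite("pics/flap.png",np.hstack([cv2.resize(i[180:255,150:210],(400,500),interpolation=0) for i in(c0,c)])[...,::-1])
E
```

```text
t 16.95 q [-0.22  0.41  1.45  0.66  1.54 -0.47] p [0.5201 0.1663 0.2281] F [ 0.1  0.6 -0.5] gap -0.006
tool axes x [-0.13   0.76   0.637] y [0.99  0.133 0.042] z [-0.052  0.636 -0.77 ] lean 39.7 z head 94.7 y head 7.7
before red []
after red []
```

View pics/flap.png

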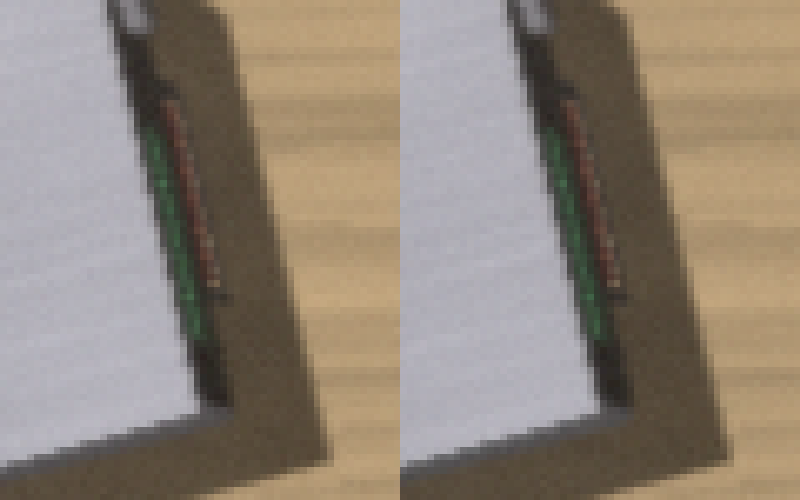

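```bash
cat > m2.py <<'E'
from h import *
import m as _m
E
python3 - <<'E'
from h import *
D=np.load("pics/top_after.png.npz"); ct,dt=D['c'],D['d']; cs,ds,_=snap("side","pics/side_after.png")
def fit(P,n):
    r=cv2.minAreaRect((P[:,:2]*1000).astype(np.float32)); print(n,len(P),"c",np.round(r[0],1),"s",np.round(r[1],1),"a",round(r[2],1),"z",np.median(P[:,2]).round(4))
for n,c,d in(("top",ct,dt),("side",cs,ds)):
    W=cloud(n,d); X,Y,Z=W[...,0],W[...,1],W[...,2]
    # blue cart by height, excluding others
    fit(W[(Z>.018)&(Z<.042)&(abs(X-.618)<.1)&(abs(Y+.36)<.095)],n+" blue z")
    h=cv2.cvtColor(c,cv2.COLOR_RGB2HSV); m=(cv2.inRange(h,(100,120,50),(125,255,255))>0)&(abs(X-.618)<.1)&(abs(Y+.36)<.1); 
    if m.sum()>10: fit(W[m],n+" blue col")
    k=(Z>.06)&(Z<.11)&(abs(X-.5)<.12)&(Y<-.18)&(Y>-.42)
    if k.sum()>10: fit(W[k],n+" mug")
    k=(Z>.034)&(Z<.062)&(X>.36)&(X<.62)&(Y>-.13)&(Y<.17); fit(W[k],n+" recorder")
E
```

```text
top blue z 718 c [ 620.4 -361.2] s [141.4  62.4] a 81.6 z 0.0299
top blue col 186 c [ 619.3 -359.5] s [134.1  57.9] a 80.7 z 0.0295
top mug 203 c [ 418.  -311.4] s [ 79.1 102.6] a 15.5 z 0.0835
top recorder 936 c [495.7  15.2] s [180.7 237.9] a 1.3 z 0.0488
side blue z 591 c [ 623.6 -352.5] s [150.4  69.7] a 79.4 z 0.0317
side blue col 256 c [ 620.7 -358.6] s [137.7  67.1] a 79.8 z 0.0311
side mug 322 c [ 418.3 -308.3] s [ 81.9 103.9] a 17.9 z 0.0793
side recorder 2681 c [496.8  18.8] s [190.4 239.9] a 1.3 z 0.0479
```

```bash
python3 g.py "(.6,-.2,.2)" "(.626,-.315,.13)"
```

```text
t 17.05 q [-0.22  0.41  1.45  0.66  1.53 -0.47] p [0.5203 0.1667 0.2278] F [0.2 1.  0.7] gap -0.0
tool axes x [-0.129  0.76   0.637] y [0.99  0.132 0.043] z [-0.052  0.636 -0.77 ] lean 39.7 z head 94.7 y head 7.6
(.6,-.2,.2) tool delta [-0.3068  0.0292 -0.2159]
(.626,-.315,.13) tool delta [-0.4421  0.0368 -0.2365]
```

Call:
{"api": "carry_out", "payload": {
  "deltas": [
    {"tx": -0.307,"ty": 0.029,"tz": -0.216,"yaw": 0.14},
    {"tx": -0.307,"ty": 0.029,"tz": -0.216,"yaw": 0.14},
    {"tx": -0.307,"ty": 0.029,"tz": -0.216,"yaw": 0.14},
    {"tx": -0.307,"ty": 0.029,"tz": -0.216,"yaw": 0.14},
    {"tx": -0.307,"ty": 0.029,"tz": -0.216,"yaw": 0.14}
  ],
  "grip": 100
}}

```text
time: 17.68
position: [0.5862, -0.1367, 0.2041]
orientation: [0.662, 0.668, 0.221, -0.258]
contact_force: [2.3, -0.2, -0.4]
finger_gap: 1.001
```

```bash
python3 g.py "(.626,-.315,.12)"
```

```text
t 17.68 q [-0.64  0.66  1.06  0.53  1.88 -0.6 ] p [ 0.5862 -0.1367  0.2041] F [ 2.3 -0.2 -0.4] gap 1.001
tool axes x [0.01  0.771 0.637] y [ 0.999  0.026 -0.047] z [-0.053  0.637 -0.769] lean 39.7 z head 94.7 y head 1.5
(.626,-.315,.12) tool delta [-0.1905  0.0391 -0.0509]
```

Call:
{"api": "carry_out", "payload": {
  "deltas": [
    {"tx": -0.19,"ty": 0.039,"tz": -0.051,"yaw": 0},
    {"tx": -0.19,"ty": 0.039,"tz": -0.051,"yaw": 0},
    {"tx": -0.19,"ty": 0.039,"tz": -0.051,"yaw": 0},
    {"tx": -0.19,"ty": 0.039,"tz": -0.051,"yaw": 0},
    {"tx": -0.19,"ty": 0.039,"tz": -0.051,"yaw": 0}
  ]
}}

```text
time: 18.3
position: [0.6261, -0.3141, 0.1185]
orientation: [0.662, 0.668, 0.221, -0.259]
contact_force: [-0.3, -0.3, 0.8]
finger_gap: 0.998
```

```bash
python3 g.py "(.626,-.305,.04)" "(.626,-.305,.01)"
python3 - <<'E'
from h import *
a=snap("top")[0][130:280,320:520]; b=snap("side")[0][110:260,330:530]
o=np.hstack([cv2.resize(a,(400,300)),cv2.resize(b,(400,300))]); cv2.imwrite("pics/hover2.png",o[...,::-1])
E
```

```text
t 18.3 q [-0.79  0.97  0.64  0.48  2.05 -0.69] p [ 0.6261 -0.3141  0.1185] F [-0.3 -0.3  0.8] gap 0.998
tool axes x [0.011 0.769 0.639] y [ 0.998  0.026 -0.049] z [-0.054  0.638 -0.768] lean 39.8 z head 94.8 y head 1.5
(.626,-.305,.04) tool delta [-0.0431  0.0039  0.0661]
(.626,-.305,.01) tool delta [-0.0623  0.0054  0.0892]
```

View pics/hover2.png

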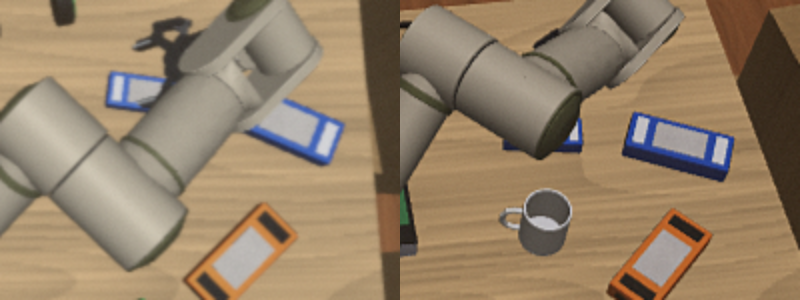

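Call:
{"api": "carry_out", "payload": {
  "deltas": [
    {"tx": -0.02,"ty": 0.002,"tz": 0.035,"yaw": 0},
    {"tx": -0.043,"ty": 0.004,"tz": 0.066,"yaw": 0},
    {"tx": -0.053,"ty": 0.005,"tz": 0.078,"yaw": 0},
    {"tx": -0.062,"ty": 0.005,"tz": 0.088,"yaw": 0},
    {"tx": -0.062,"ty": 0.005,"tz": 0.088,"yaw": 0}
  ]
}}

```text
time: 19.02
position: [0.6262, -0.3047, 0.0135]
orientation: [0.662, 0.668, 0.221, -0.258]
contact_force: [0.5, 0.7, 0.2]
finger_gap: 0.997
```

```bash
python3 g.py "(.626,-.305,.01)"
```

```text
t 19.02 q [-0.78  1.06  0.75  0.45  1.87 -0.78] p [ 0.6262 -0.3047  0.0135] F [0.5 0.7 0.2] gap 0.997
tool axes x [0.009 0.771 0.637] y [ 0.999  0.027 -0.047] z [-0.053  0.637 -0.769] lean 39.7 z head 94.8 y head 1.6
(.626,-.305,.01) tool delta [-0.0024 -0.      0.0025]
```

Call:
{"api": "carry_out", "payload": {
  "deltas": [
    {"tx": -0.003,"ty": 0,"tz": 0.004,"yaw": 0},
    {"tx": -0.003,"ty": 0,"tz": 0.004,"yaw": 0}
  ]
}}

```text
time: 19.27
position: [0.626, -0.3046, 0.0089]
orientation: [0.662, 0.669, 0.221, -0.258]
contact_force: [-0.2, -0.1, -0.6]
finger_gap: 0.997
```

Call:
{"api": "carry_out", "payload": {
  "deltas": [
    {"tx": 0,"ty": 0,"tz": 0,"yaw": 0},
    {"tx": 0,"ty": 0,"tz": 0,"yaw": 0},
    {"tx": 0,"ty": 0,"tz": 0,"yaw": 0},
    {"tx": 0,"ty": 0,"tz": 0,"yaw": 0},
    {"tx": 0,"ty": 0,"tz": 0,"yaw": 0}
  ],
  "grip": 40
}}

```text
time: 19.9
position: [0.6263, -0.3053, 0.0103]
orientation: [0.662, 0.669, 0.221, -0.257]
contact_force: [-0.8, -1.5, 5.7]
finger_gap: 0.735
```

```bash
python3 g.py "(.62,-.29,.12)" "(.53,-.05,.2)"
```

```text
t 19.9 q [-0.78  1.06  0.75  0.45  1.86 -0.78] p [ 0.6263 -0.3053  0.0103] F [-0.8 -1.5  5.7] gap 0.735
tool axes x [0.008 0.772 0.636] y [ 0.999  0.027 -0.044] z [-0.051  0.636 -0.77 ] lean 39.6 z head 94.6 y head 1.5
(.62,-.29,.12) tool delta [ 0.0815 -0.0107 -0.0745]
(.53,-.05,.2) tool delta [ 0.3169 -0.0977  0.021 ]
```

Call:
{"api": "carry_out", "payload": {
  "deltas": [
    {"tx": 0,"ty": 0,"tz": 0,"yaw": 0},
    {"tx": 0,"ty": 0,"tz": 0,"yaw": 0},
    {"tx": 0,"ty": 0,"tz": 0,"yaw": 0}
  ],
  "grip": 20
}}

```text
time: 20.27
position: [0.6263, -0.3053, 0.0103]
orientation: [0.662, 0.669, 0.221, -0.257]
contact_force: [-0.4, -1.7, 1.2]
finger_gap: 0.732
```

```bash
cat > bl.py <<'E'
from h import *
import sys
zb=float(sys.argv[1])  # expected top z
for n in("top","side"):
    c,d,W=snap(n); X,Y,Z=W[...,0],W[...,1],W[...,2]
    h=cv2.cvtColor(c,cv2.COLOR_RGB2HSV); b=(cv2.inRange(h,(100,120,50),(125,255,255))>0)
    m=b&(X>.4)&(X<.75)&(Y>-.47)&(Y<.15)&(abs(Z-zb)<.018)
    P=W[m]
    if len(P)>25:
        r=cv2.minAreaRect((P[:,:2]*1000).astype(np.float32)); print(n,len(P),"c",np.round(r[0],1),"s",np.round(r[1],1),"a",round(r[2],1),"z",np.percentile(P[:,2],[5,50,95]).round(4)); print(cv2.boxPoints(r).round(0).tolist())
E
python3 bl.py .03
```

```text
top 86 c [ 626.6 -319.9] s [55.7 58.7] a 81.1 z [0.0245 0.03   0.0354]
[[593.0, -343.0], [651.0, -352.0], [660.0, -297.0], [602.0, -288.0]]
side 34 c [ 594.7 -360.3] s [ 41.9 143.3] a 6.6 z [0.0148 0.0304 0.0362]
[[566.0, -292.0], [582.0, -434.0], [624.0, -429.0], [607.0, -287.0]]
```

Call:
{"api": "carry_out", "payload": {
  "deltas": [
    {"tx": 0,"ty": 0,"tz": 0,"yaw": 0},
    {"tx": 0,"ty": 0,"tz": 0,"yaw": 0},
    {"tx": 0,"ty": -0.006,"tz": 0,"yaw": 0},
    {"tx": 0,"ty": -0.012,"tz": 0,"yaw": 0},
    {"tx": 0,"ty": -0.018,"tz": 0,"yaw": 0}
  ],
  "grip": 80
}}

```text
time: 21.0
position: [0.6078, -0.3058, 0.0112]
orientation: [0.662, 0.669, 0.221, -0.257]
contact_force: [0.1, 0.5, 0.8]
finger_gap: 0.799
```

Call:
{"api": "carry_out", "payload": {
  "deltas": [
    {"tx": 0,"ty": 0,"tz": 0,"yaw": 0},
    {"tx": 0,"ty": 0,"tz": 0,"yaw": 0},
    {"tx": 0,"ty": 0,"tz": 0,"yaw": 0},
    {"tx": 0,"ty": 0,"tz": 0,"yaw": 0}
  ],
  "grip": 30
}}

```text
time: 21.5
position: [0.6077, -0.3064, 0.0119]
orientation: [0.662, 0.669, 0.221, -0.257]
contact_force: [-3.7, -2.9, 6.0]
finger_gap: 0.689
```

```bash
python3 g.py; python3 bl.py .03
```

```text
t 21.5 q [-0.8   1.03  0.82  0.43  1.83 -0.81] p [ 0.6077 -0.3064  0.0119] F [-3.7 -2.9  6. ] gap 0.689
tool axes x [0.008 0.772 0.636] y [ 0.999  0.027 -0.044] z [-0.051  0.635 -0.771] lean 39.6 z head 94.6 y head 1.5
top 83 c [ 607.9 -325. ] s [56.6 60.4] a 0.3 z [0.0234 0.0292 0.0347]
[[579.0, -295.0], [580.0, -355.0], [636.0, -355.0], [636.0, -295.0]]
side 51 c [ 592.8 -364. ] s [ 26.7 140.4] a 1.9 z [0.0143 0.0291 0.0372]
[[577.0, -294.0], [582.0, -435.0], [608.0, -434.0], [604.0, -293.0]]
```

```bash
python3 post.py save "(.6085,-.364,.0)" 91.3; python3 post.py 0 "(.605,-.35,.09)" "(.52,-.1,.15)"
```

```text
t 21.6 F [-2.7 -2.6  5.8] gap 0.689 q [-0.8   1.03  0.82  0.43  1.83 -0.81]
cart now [ 0.6085 -0.364  -0.    ] cart axis after yaw: heading 91.3 pitch -0.0 roll 0.0
(.605,-.35,.09) delta [ 0.068  -0.0071 -0.0603] tcp [ 0.604 -0.292  0.102]
(.52,-.1,.15) delta [ 0.2985 -0.088   0.0566] tcp [ 0.519 -0.042  0.162]
```

Call:
{"api": "carry_out", "payload": {
  "deltas": [
    {"tx": 0.025,"ty": -0.002,"tz": -0.025,"yaw": 0},
    {"tx": 0.068,"ty": -0.007,"tz": -0.06,"yaw": 0},
    {"tx": 0.1,"ty": -0.02,"tz": -0.05,"yaw": 0},
    {"tx": 0.15,"ty": -0.04,"tz": -0.02,"yaw": 0},
    {"tx": 0.2,"ty": -0.06,"tz": 0.01,"yaw": 0}
  ]
}}

```text
time: 22.22
position: [0.5479, -0.1455, 0.1338]
orientation: [0.662, 0.669, 0.221, -0.257]
contact_force: [0.7, 0.9, -1.3]
finger_gap: 0.693
```

```bash
python3 post.py 0 "(.496,.018,.12)"
```

```text
t 22.23 F [ 0.7  0.9 -1.3] gap 0.693 q [-0.69  0.67  1.25  0.48  1.72 -0.75]
cart now [ 0.5487 -0.2031  0.1218] cart axis after yaw: heading 91.3 pitch 0.0 roll 0.0
(.496,.018,.12) delta [ 0.1691 -0.0467  0.1445] tcp [0.495 0.076 0.132]
```

Call:
{"api": "carry_out", "payload": {
  "deltas": [
    {"tx": 0.169,"ty": -0.047,"tz": 0.144,"yaw": 0},
    {"tx": 0.169,"ty": -0.047,"tz": 0.144,"yaw": 0},
    {"tx": 0.169,"ty": -0.047,"tz": 0.144,"yaw": 0},
    {"tx": 0.169,"ty": -0.047,"tz": 0.144,"yaw": 0},
    {"tx": 0.169,"ty": -0.047,"tz": 0.144,"yaw": 0}
  ]
}}

```text
time: 22.85
position: [0.4935, 0.0778, 0.1323]
orientation: [0.661, 0.67, 0.22, -0.258]
contact_force: [0.4, 0.4, -2.0]
finger_gap: 0.689
```

```bash
python3 post.py 0 "(.4955,.018,.07)" "(.4955,.018,.043)"; python3 bl.py .15
python3 - <<'E'
from h import *
a=snap("top")[0][140:290,210:410]; b=snap("side")[0][120:270,210:410]
o=np.hstack([cv2.resize(a,(400,300)),cv2.resize(b,(400,300))]); cv2.imwrite("pics/hover3.png",o[...,::-1])
E
```

```text
t 22.85 F [ 0.4  0.4 -2. ] gap 0.689 q [-0.4   0.5   1.62  0.61  1.42 -0.63]
cart now [0.4945 0.0201 0.1204] cart axis after yaw: heading 91.5 pitch 0.0 roll 0.1
(.4955,.018,.07) delta [-0.0337  0.0032  0.0374] tcp [0.494 0.076 0.082]
(.4955,.018,.043) delta [-0.0509  0.0045  0.0582] tcp [0.494 0.076 0.055]
top 93 c [494.4  63.4] s [58.7 50.3] a 3.2 z [0.1456 0.1497 0.1542]
[[464.0, 87.0], [467.0, 37.0], [525.0, 40.0], [522.0, 90.0]]
side 191 c [496.9  19.6] s [139.2  65. ] a 89.5 z [0.1353 0.1508 0.1566]
[[464.0, -50.0], [529.0, -50.0], [530.0, 89.0], [465.0, 89.0]]
```

View pics/hover3.png

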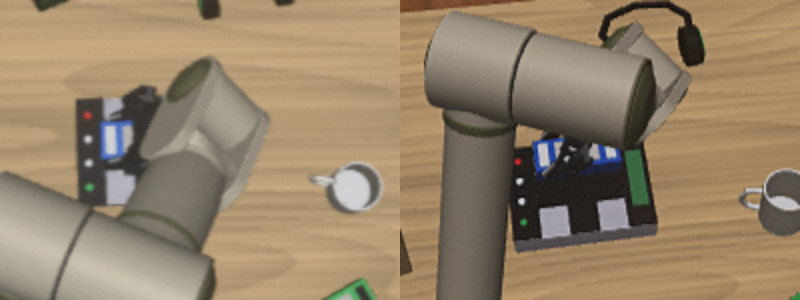

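Call:
{"api": "carry_out", "payload": {
  "deltas": [
    {"tx": -0.0165,"ty": 0.0005,"tz": 0.019,"yaw": 0},
    {"tx": -0.0325,"ty": 0.001,"tz": 0.038,"yaw": 0},
    {"tx": -0.0435,"ty": 0.0016,"tz": 0.0515,"yaw": 0},
    {"tx": -0.0435,"ty": 0.0016,"tz": 0.0515,"yaw": 0}
  ]
}}

```text
time: 23.55
position: [0.4941, 0.073, 0.0639]
orientation: [0.663, 0.668, 0.221, -0.257]
contact_force: [0.4, -0.7, -0.4]
finger_gap: 0.687
```

```bash
python3 post.py 0 "(.4933,.0193,.046)" "(.4933,.0193,.042)"; python3 bl.py .082
```

```text
t 23.55 F [ 0.4 -0.7 -0.4] gap 0.687 q [-0.41  0.61  1.69  0.63  1.28 -0.73]
cart now [0.4948 0.0153 0.052 ] cart axis after yaw: heading 91.2 pitch 0.0 roll 0.1
(.4933,.0193,.046) delta [-0.0007 -0.0011  0.0072] tcp [0.493 0.077 0.058]
(.4933,.0193,.042) delta [-0.0033 -0.0009  0.0103] tcp [0.493 0.077 0.054]
top 86 c [496.4  61.4] s [46.2 57.2] a 88.9 z [0.0756 0.0813 0.0862]
[[467.0, 39.0], [525.0, 38.0], [525.0, 84.0], [468.0, 85.0]]
side 196 c [497.2  16.1] s [ 62.6 139.4] a 0.8 z [0.0702 0.0832 0.0892]
[[465.0, 85.0], [467.0, -54.0], [529.0, -53.0], [528.0, 86.0]]
```

Call:
{"api": "carry_out", "payload": {
  "deltas": [
    {"tx": 0.002,"ty": -0.001,"tz": 0.003,"yaw": 0},
    {"tx": 0.002,"ty": -0.001,"tz": 0.004,"yaw": 0},
    {"tx": -0.001,"ty": -0.001,"tz": 0.0075,"yaw": 0},
    {"tx": -0.001,"ty": -0.001,"tz": 0.0075,"yaw": 0}
  ]
}}

```text
time: 24.15
position: [0.4931, 0.0771, 0.0585]
orientation: [0.662, 0.668, 0.221, -0.256]
contact_force: [0.4, -0.3, -2.0]
finger_gap: 0.692
```

```bash
python3 post.py 0 "(.4933,.0190,.043)" "(.4933,.0190,.041)"
```

```text
t 24.15 F [ 0.4 -0.3 -2. ] gap 0.692 q [-0.4   0.61  1.69  0.63  1.26 -0.74]
cart now [0.4938 0.0194 0.0466] cart axis after yaw: heading 91.2 pitch -0.0 roll -0.0
(.4933,.0190,.043) delta [-0.0026 -0.0004  0.0025] tcp [0.493 0.077 0.055]
(.4933,.0190,.041) delta [-0.0039 -0.0003  0.0041] tcp [0.493 0.077 0.053]
```

Call:
{"api": "carry_out", "payload": {
  "deltas": [
    {"tx": -0.002,"ty": 0,"tz": 0.002,"yaw": 0},
    {"tx": -0.004,"ty": 0,"tz": 0.004,"yaw": 0},
    {"tx": -0.004,"ty": 0,"tz": 0.005,"yaw": 0}
  ]
}}

```text
time: 24.52
position: [0.4929, 0.0767, 0.0538]
orientation: [0.662, 0.668, 0.222, -0.256]
contact_force: [-8.7, -13.3, 27.5]
finger_gap: 0.689
```

```bash
python3 post.py 0 "(.4933,.019,.041)"; python3 bl.py .072
```

```text
t 24.52 F [ -8.7 -13.3  27.5] gap 0.689 q [-0.4   0.62  1.7   0.64  1.26 -0.75]
cart now [0.4937 0.0191 0.0418] cart axis after yaw: heading 91.2 pitch 0.1 roll -0.1
(.4933,.019,.041) delta [-0.0005 -0.0004  0.0006] tcp [0.493 0.077 0.053]
top 75 c [495.9  66.5] s [46.6 54.5] a 86.7 z [0.0657 0.0708 0.0756]
[[467.0, 45.0], [522.0, 42.0], [524.0, 88.0], [470.0, 91.0]]
side 185 c [496.5  19.7] s [ 64.1 139.5] a 1.0 z [0.0624 0.073  0.0797]
[[463.0, 89.0], [466.0, -51.0], [530.0, -49.0], [527.0, 90.0]]
```

Call:
{"api": "carry_out", "payload": {
  "deltas": [
    {"tx": 0.001,"ty": 0,"tz": -0.001,"yaw": 0},
    {"tx": 0.001,"ty": 0,"tz": -0.001,"yaw": 0},
    {"tx": 0.001,"ty": 0,"tz": -0.001,"yaw": 0},
    {"tx": 0.001,"ty": 0,"tz": -0.001,"yaw": 0}
  ],
  "grip": 100
}}

```text
time: 25.12
position: [0.4929, 0.0769, 0.055]
orientation: [0.662, 0.668, 0.222, -0.256]
contact_force: [0.5, 0.3, -1.2]
finger_gap: 1.001
```

Call:
{"api": "carry_out", "payload": {
  "deltas": [
    {"tx": 0.01,"ty": 0,"tz": -0.02,"yaw": 0},
    {"tx": 0.03,"ty": 0,"tz": -0.05,"yaw": 0},
    {"tx": 0.05,"ty": 0,"tz": -0.1,"yaw": 0},
    {"tx": 0.08,"ty": 0,"tz": -0.15,"yaw": 0},
    {"tx": 0.08,"ty": 0,"tz": -0.2,"yaw": 0}
  ]
}}

```text
time: 25.75
position: [0.5032, 0.0118, 0.2624]
orientation: [0.661, 0.669, 0.222, -0.256]
contact_force: [1.1, -1.5, -0.3]
finger_gap: 0.999
```

```bash
python3 g.py; python3 bl.py .072
python3 - <<'E'
from h import *
a,_,W=snap("top"); b,_,Ws=snap("side")
o=np.hstack([cv2.resize(a[80:280,90:410],(480,300)),cv2.resize(b[120:270,210:410],(320,300))]); cv2.imwrite("pics/final.png",o[...,::-1])
for n,W in(("top",W),("side",Ws)):
    X,Y,Z=W[...,0],W[...,1],W[...,2]; k=(Z>.06)&(Z<.085)&(abs(X-.496)<.034)&(abs(Y-.018)<.075); P=W[k]
    A=np.c_[P[:,:2],np.ones(len(P))]; s=np.linalg.lstsq(A,P[:,2],rcond=None)[0]; print(n,len(P),"z",np.median(P[:,2]).round(4),"slope",s[:2].round(3))
E
```

```text
t 25.75 q [-0.51  0.38  1.38  0.57  1.77 -0.52] p [0.5032 0.0118 0.2624] F [ 1.1 -1.5 -0.3] gap 0.999
tool axes x [0.005 0.772 0.636] y [ 0.999  0.027 -0.041] z [-0.049  0.635 -0.771] lean 39.6 z head 94.4 y head 1.6
top 180 c [494.4  35.5] s [ 59.9 108.3] a 2.3 z [0.0642 0.0711 0.0761]
[[462.0, 88.0], [467.0, -20.0], [527.0, -17.0], [522.0, 91.0]]
side 247 c [497.3  20.3] s [ 64.9 137.7] a 2.6 z [0.0661 0.0729 0.0788]
[[462.0, 88.0], [468.0, -50.0], [533.0, -47.0], [527.0, 91.0]]
top 534 z 0.0714 slope [ 0.002 -0.006]
side 602 z 0.0733 slope [ 0.051 -0.   ]
```

View pics/final.png

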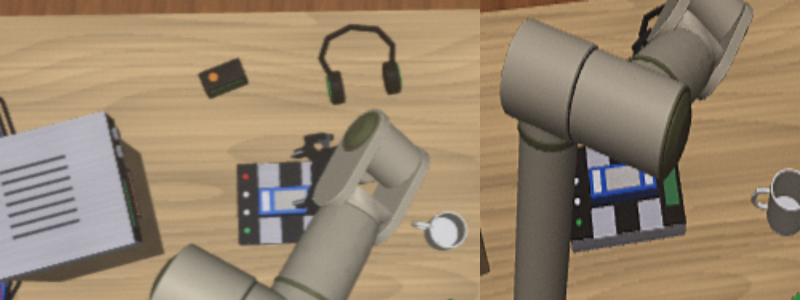

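```bash
python3 -c "
from station import *
print(finish_job())"
```

```text
the job is handed in; nothing more can be done
None
```

The cartridge change is done and handed in at about 26 s of the 58 s allowed; no verdict came back.

- **Leaning the tool:** the moves cannot tilt the tool directly. I got the needed 40° lean by driving the arm against its outer reach limit.
- **Orange cartridge:** I lifted it from the well and posted it nose first through the flap. It stayed leaning on the sill at first, so I pushed its raised end in with the shut fingers. Afterwards no orange showed, and the red flap looked the same as before the job. The cameras cannot see inside the box, so its final rest there is inferred.
- **Blue cartridge:** the first grasp was about 10° askew. I opened the jaws a little, nudged it straight on the desk and gripped it again before carrying it over. It went into the well with at most about 28 N. The last check showed its top at 71 to 73 mm; 72 mm is fully down, and the orange one had read 71 to 74 mm.
- **One disagreement:** the side camera's fit gave the blue cartridge a slope of 0.05 across its width, while the top camera gave about 0. That view was partly hidden by the arm, so I trusted the top one.
- **Everything else:** the mug, headphones and clock look unmoved in the last top picture, though I did not measure them again. The arm ended clear of everything.

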